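# Bring the hanging planter down with the lifting hook

### The arm

A 6-joint arm with a two-finger parallel gripper is mounted at the origin on the work surface. World frame = base frame: x ahead of the robot, y to its left, z up, the work surface at z = 0. Lengths are in m, angles in rad, forces in N, time in s.
With the tool pointing down it reaches from about 0.425 to 0.95 m from the base axis. Payload 3.5 kg.
Tool frame: the origin (TCP) lies between the finger pads; the fingertips stand 14 mm ahead of it and the grasp point (between the pads) lies 5 mm behind it; z points along the fingers, y is the line along which they close (so a half turn about z gives the same grasp; the last joint's range is limited). The gripper opens to 85 mm and grips with 20 to 120 N. Pads are 22 mm wide; open, the fingers measure 114 mm over their backs; the gripper's body (76 mm by 85 mm) begins 54 mm behind the grasp point. The pads swing forward as they close: fully open they stand 13 mm farther back than shut.
Start: joints at [1.062, 0.286, 1.577, -0, 1.279, -0.15], TCP at [0.237, 0.632, 0.209] pointing down, gripper open.
Joint ranges: [-2.77, 2.77], [-0.9, 2.22], [0.21, 2.48], [-1.53, 4.67], [0.24, 2.81], [-2.84, 2.84]. Speed limits (rad/s): [2.79, 2.79, 3.14, 3.14, 3.14, 3.14].

### API

Orientations are given as a unit quaternion [x, y, z, w].
In Python, from plant import * gives the robot as it stands.
- The arm moves only by the tool step_arm, never from a script. Its argument "commands" is a list of rows, each an object of numbers: "gripper": the gripper's target within -1 to 1 (shut at 1, half-way at 0, fully open at -1); "x", "y", "z": the shift along the tool's x, y, z in mm; "spin": the turn about the tool's z in degrees. A call has exactly 10 rows; each row shifts and turns the commanded pose from where the row before left it, along the tool's axes as they then stand; what a row does not reach is not made up. A row lasts 1/10 s, in which the tool goes at most 50 mm and 8.59 degrees, less where a joint would pass 70% of its speed; a pose out of reach is approached as far as the arm can. A call with a gripper value outside its range is refused whole. The fingers move at their own pace and stop on an object; "force" is the grip in N (left out, the last holds). Time passes only in rows, so rows that do not move let the fingers close, or fill a call up. It gives the time, the measured TCP pose, the force, the opening and the grip force at its end, in the units of the state.
- get_state(): the state, without advancing time (a new reading comes with each control period).
- read_camera(name): name is "side" or "top" or "wrist"; returns a dict with "color" (384x512x3 uint8, red, green, blue), "z_map" (384x512 float32, m along the optical axis (not along the pixel's ray), 0 where there is no reading), "fx", "fy", "cx", "cy" (pixels), "distortion" ([k1, k2, p1, p2, k3] as OpenCV has them; the pictures are not rectified), "eye" and "attitude" of the camera in the world; the wrist camera has in their place "mount" (4x4, takes a point from camera to tool coordinates, whose origin is the TCP and whose axes are the flange's). Camera axes: x right, y up, looking along -z (the intrinsics and any distortion apply to the point x, -y, -z); pixel columns grow to the right and rows downward; lengths in m; the calibration is good to about 2 mm. A picture is of the moment at which its call begins: read the wrist's pose just before it.
- sign_off(): hands the job in; it is judged then, once.
The state is a dict: "time": time; "qpos": joint angles; "dq": joint speeds; "joint_efforts": joint torques, N m; "eef_pos": TCP position; "tcp_rot": TCP orientation; "contact_force": force on the tool from outside, world axes, zero at the start; "wrist_torque": the same for the moment, N m; "opening": opening from 0.0 (shut) to 1.0 (fully open); "finger_force": force on a finger pad.
Only numpy, scipy, OpenCV 4.12 (cv2) and the standard library are available. Lean on these libraries where they do the work, as an engineer would, in place of code of your own. Each camera call takes 0.05 s, during which the arm holds its last target. There are 200 camera calls.

### The job

Take the lifting hook out of its tub and use it to lift the empty hanging planter by its bail up and off the stand's hook; set the planter gently upright in the middle of the saucer, unhook, and stand the lifting hook back upright in the tub. Never touch the planter with the gripper or arm, never drop or tip it, and leave the saucer, the two herb pots and the feed bottle where they are.

Things in the scene. Friction and masses are not known exactly. Their poses are not given: they have to be found in the camera images.
- planter: empty round orange plastic planter, 98 mm across the rim, 72 mm across the base, 75 mm high, 0.28 kg, the only pot with a bail: rigid 8 mm steel wire over it in its y-z plane, uprights at y = +-49 mm, joined on top by a straight level bar along y. Origin: centre of the underside, z up; it starts hanging about 15 mm over the bench, the bar in the stand's hook
- planter_bar (a point): centre of the bail's top bar, on its centre line, 150 mm above the planter's underside; bar 84 mm long along y, 8 mm thick; axes as the planter
- stand: dark steel hook stand, fixed. Origin: on the bench, right under the hook's cup; x points from the cup to the post. Post 16 mm thick, 206 mm tall, at x = +100 mm on a base plate 150 mm wide, 12 mm high (x = 20 to 150 mm). A flat arm 20 mm wide (y), 5 mm thick runs from the post to x = -14 mm
- stand_cup (a point): middle of the hook's cup floor (the arm's upper face), 161 mm above the bench, axes as the stand. The cup is 19 mm long in x, between a tip at x = -14 to -9 mm that rises 18 mm above the floor and a 12 mm high stop at x = +10 to +15 mm; the bar comes out upward, then towards -x
- lifter: lifting hook: steel-wire fork, C-shaped from the side, under an upright pale wood handle; 174 mm tall, 0.15 kg, standing upright in the tub. Origin: on the handle's axis, level with the prongs' underside; z up the handle, x out of the C's open mouth. The C's back wire is at x = -51 to -39 mm, the crossbar behind the prongs 54 mm wide (y), the top wire's underside at z = 80 mm
- lifter_grip (a point): where to grip the wood handle from above, across y: 135 mm above the lifter's origin, on its axis. Handle 24 mm (x) by 22 mm (y), from 43 mm below to 39 mm above this point; axes as the lifter
- lifter_cup (a point): centre line of a bar carried by the prongs: 14 mm above the lifter's origin; axes as the lifter. Prongs of 10 mm wire at y = +-22 mm, 34 mm clear between them (room for the stand's arm), upper face 4 mm below this point, upturned tips reaching x = 25 mm and 8 mm above it, slopes rising behind x = -15 mm. A bar 16 mm or more above this point passes over the tips
- tub: open black plastic box, fixed, 135 (x) by 115 (y) by 60 mm high, walls and floor 5 mm. Origin: centre of its underside. The lifting hook stands in it, prongs on the floor, origin near x = +12 mm
- saucer: round terracotta saucer, 140 mm across the rim, 18 mm high, inner floor 106 mm across and 6 mm above the bench, loose. Origin: centre of its underside
- mint: yellow herb pot with leaves, 104 mm across, pot 95 mm high, up to 190 mm with leaves; bystander. Origin: centre of the underside
- oregano: orange herb pot with leaves, 100 mm across, pot 90 mm high, up to 165 mm with leaves; bystander. Origin: centre of the underside
- feed: green bottle of plant feed with a white cap, 64 mm across, 150 mm tall; bystander. Origin: centre of the underside
Mind the look-alikes: they are no part of the job. Leave any blue look-alike of the planter alone.

How it is judged:
By the outcome, as a careful person would: the job done as asked, in the order asked, and still so for the second after the job is handed in, with the robot touching nothing.
It also fails if it takes over 64 s, if anything falls off the work surface, if the arm or the gripper's body presses on something with over 40 N, if the wrist force passes 120 N, or if a joint passes its speed limit or range.

## Working session

There is one attempt and no reset: what is moved stays moved. The work goes in short steps, Python scripts to look and compute and a tool call to move; the robot and the scene stay as the last step left them, time stands still between calls to the robot, and variables do not carry over. Pictures are saved under pics/ and viewed, at most 10 in all, crops included, and the job is handed in when it is done.

Besides the shell and the picture viewer there is one more tool, called after "Emit:" as name(argument=value, ...), one argument or row to a line, values as JSON. step_arm: Moves the arm, as the interface text tells. Its arguments: {"type":"object","properties":{"commands":{"type":"array"},"force":{"type":"number"}},"required":["commands"]}

```bash
mkdir -p pics; ls; cat > h.py <<'E'
from plant import *
import numpy as np, cv2
from scipy.spatial.transform import Rotation as R
def look(name):
    s=get_state(); c=read_camera(name)
    if name=="wrist":
        T=np.eye(4);T[:3,:3]=R.from_quat(s["tcp_rot"]).as_matrix();T[:3,3]=s["eef_pos"]
        M=T@np.array(c["mount"]); c["Rm"]=M[:3,:3];c["o"]=M[:3,3]
    else:
        a=np.array(c["attitude"],float); c["Rm"]=R.from_quat(a).as_matrix() if a.size==4 else a.reshape(3,3); c["o"]=np.array(c["eye"],float)
    return c
def cloud(c):
    z=c["z_map"];h,w=z.shape
    K=np.array([[c["fx"],0,c["cx"]],[0,c["fy"],c["cy"]],[0,0,1.]])
    u,v=np.meshgrid(np.arange(w),np.arange(h))
    p=cv2.undistortPoints(np.stack([u,v],-1).reshape(-1,1,2).astype(float),K,np.array(c["distortion"],float)).reshape(h,w,2)
    d=np.stack([p[...,0],-p[...,1],-np.ones((h,w))],-1)
    d=d@c["Rm"].T
    P=c["o"]+d*z[...,None]; P[z<=0]=np.nan
    return P,d
def save(c,n): cv2.imwrite("pics/"+n,c["color"][...,::-1])
E
python3 - <<'E'
from h import *
s=get_state();print({k:np.round(v,3) for k,v in s.items()})
import pickle
for n in ["side","top","wrist"]:
    c=look(n);save(c,n+"0.png");print(n,c["o"],np.round(c["Rm"],3).tolist(),c["fx"],c["distortion"]);pickle.dump(c,open(n+"0.pkl","wb"))
a=np.hstack([cv2.imread("pics/side0.png"),cv2.imread("pics/top0.png")])
E
```

```text
pics
{'time': np.float64(0.0), 'qpos': array([ 1.062,  0.287,  1.578,  0.   ,  1.279, -0.15 ]), 'dq': array([-0.   , -0.   ,  0.001,  0.001, -0.   , -0.001]), 'joint_efforts': array([-1.0000e-03, -4.0598e+01, -2.9262e+01, -0.0000e+00,  6.0000e-03,
       -0.0000e+00]), 'eef_pos': array([0.237, 0.631, 0.207]), 'tcp_rot': array([ 0.178,  0.984, -0.001, -0.   ]), 'contact_force': array([0.927, 0.416, 0.117]), 'wrist_torque': array([ 0.013,  0.013, -0.041]), 'finger_force': np.float64(0.0), 'opening': np.float64(0.998)}
side [0.40939865 0.94042609 0.82760651] [[-0.979, 0.141, -0.147], [-0.202, -0.599, 0.775], [0.021, 0.788, 0.615]] 376.73658984606647 [-0.03264907  0.          0.          0.          0.        ]
top [0.36631005 0.06973292 1.18460214] [[-0.025, 0.984, -0.175], [-1.0, -0.024, 0.01], [0.006, 0.175, 0.984]] 356.6109559766347 [0.03698973 0.         0.         0.         0.        ]
wrist [0.16440255 0.65892043 0.37236429] [[0.351, -0.893, -0.282], [0.936, 0.334, 0.106], [-0.001, -0.301, 0.954]] 273.94295823532514 [0.01027266 0.         0.         0.         0.        ]
```

View pics/side0.png

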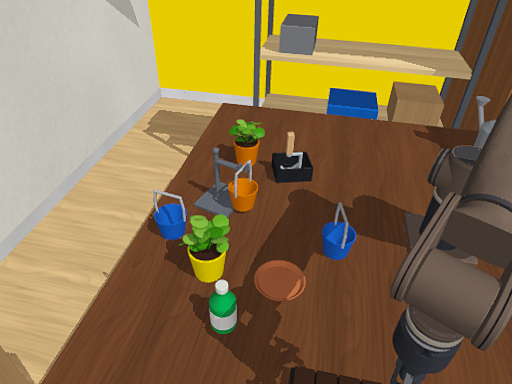

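View pics/top0.png

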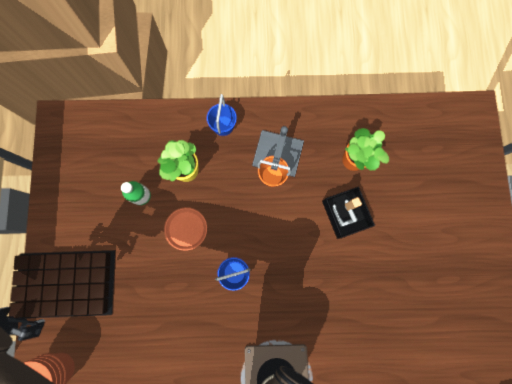

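The side view shows the orange planter hanging on the stand at (243,193), the tub with the lifter at (291,165) and the saucer at (280,280). The top view has the planter at (273,170), post (284,130), tub (349,212), handle (353,203) and saucer (186,229). The blue look-alikes are at (222,118) and (233,273).

```bash
cat > m.py <<'E'
from h import *
import pickle
c=pickle.load(open("top0.pkl","rb"));P,d=cloud(c)
hsv=cv2.cvtColor(c["color"],cv2.COLOR_RGB2HSV)
s=pickle.load(open("side0.pkl","rb"));Q,_=cloud(s)
X=np.concatenate([P.reshape(-1,3),Q.reshape(-1,3)]);src=np.r_[np.zeros(P.size//3),np.ones(Q.size//3)]
C=np.concatenate([hsv.reshape(-1,3),cv2.cvtColor(s["color"],cv2.COLOR_RGB2HSV).reshape(-1,3)]).astype(int)
def at(u,v): return P[v,u]
for n,uv in dict(planter=(273,170),post=(284,130),tub=(349,212),saucer=(186,229),mint=(180,160),oreg=(368,150),feed=(131,188),handle=(353,203)).items(): print(n,np.round(at(*uv),3))
# saucer
for k,T in (("top",P),("side",Q)):
    cc=at(186,229); m=(np.hypot(T[...,0]-cc[0],T[...,1]-cc[1])<.085)&(T[...,2]>.012)&(T[...,2]<.03)
    x=T[m][:,:2].astype(np.float32); print("saucer",k,len(x),cv2.minEnclosingCircle(x))
    tb=at(349,212); m=(np.hypot(T[...,0]-tb[0],T[...,1]-tb[1])<.11)&(T[...,2]>.052)&(T[...,2]<.068)
    x=T[m][:,:2].astype(np.float32); print("tub",k,len(x),cv2.minAreaRect(x))
    m=(np.hypot(T[...,0]-tb[0],T[...,1]-tb[1])<.11)&(T[...,2]>.165)&(T[...,2]<.19)
    x=T[m][:,:3]; print("handletop",k,len(x),np.nanmedian(x,0) if len(x) else "",cv2.minAreaRect(x[:,:2].astype(np.float32)) if len(x) else "")
    pl=at(273,170)
    m=(np.hypot(T[...,0]-pl[0],T[...,1]-pl[1])<.09)&(T[...,2]>.155)&(T[...,2]<.18)
    x=T[m]; print("bar/hook",k,len(x));
    pt=at(284,130)
    m=(np.hypot(T[...,0]-pl[0],T[...,1]-pl[1])<.2)&(T[...,2]>.19)&(T[...,2]<.22)&(T[...,1]>-.2)&(T[...,1]<.15)
    x=T[m]; print("posttop",k,len(x),np.nanmedian(x,0) if len(x) else "")
a=cv2.resize(c["color"][100:250,235:395],None,fx=5,fy=4*1.0,interpolation=cv2.INTER_CUBIC);a=cv2.resize(a,(640,600));b=0
cv2.imwrite("pics/crop1.png",a[...,::-1])
E
python3 m.py
```

```text
planter [ 0.65  -0.013  0.022]
post [ 0.723 -0.036  0.205]
tub [ 0.494 -0.236  0.097]
saucer [0.462 0.279 0.006]
mint [0.653 0.271 0.161]
oreg [ 0.672 -0.289  0.156]
feed [0.576 0.418 0.141]
handle [ 0.51  -0.226  0.178]
saucer top 337 ((0.46259209513664246, 0.27894479036331177), 0.0691508948802948)
tub top 291 ((0.4996986389160156, -0.24789515137672424), (0.1348208785057068, 0.11525003612041473), 18.296356201171875)
handletop top 71 [ 0.51208956 -0.2330894   0.17838092] ((0.5125659108161926, -0.23477427661418915), (0.023736609145998955, 0.022711483761668205), 20.092620849609375)
bar/hook top 317
posttop top 43 [ 0.7236361  -0.03565074  0.20260136]
saucer side 412 ((0.46111902594566345, 0.2791406214237213), 0.0700470581650734)
tub side 214 ((0.49780648946762085, -0.24738241732120514), (0.13583527505397797, 0.12056316435337067), 18.54548454284668)
handletop side 51 [ 0.51072767 -0.22773269  0.17520682] ((0.5113629698753357, -0.23302504420280457), (0.02308238111436367, 0.030184127390384674), 20.924699783325195)
bar/hook side 257
posttop side 36 [ 0.7244629  -0.03025942  0.20003977]
```

View pics/crop1.png

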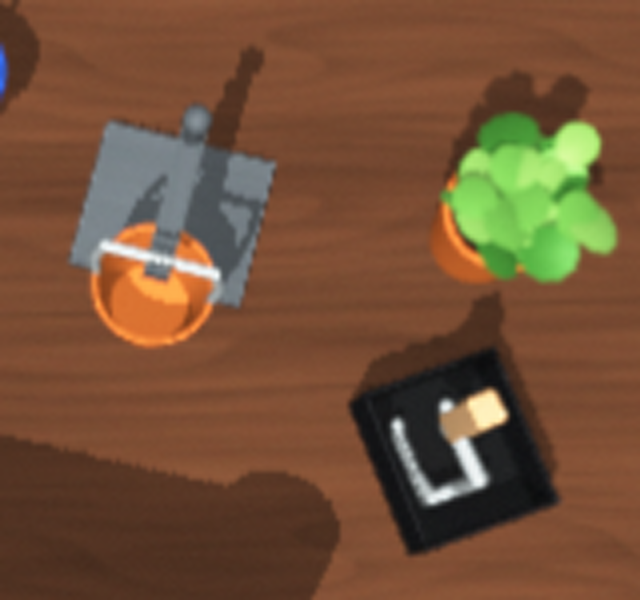

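The crop shows the stand base edge from (110,122) to (275,162), giving a stand yaw of about -14°. The bar runs from (105,245) to (218,275). The prongs point up-left from the crossbar at (460,490), so the lifter yaw is about +20°, with the handle at (480,410).

Emit:
step_arm(
  commands=[
    {"gripper": -1, "spin": -6.8, "z": -16},
    {"gripper": -1, "spin": -6.8, "z": -16},
    {"gripper": -1, "spin": -6.8, "z": -16},
    {"gripper": -1, "spin": -6.8, "z": -16},
    {"gripper": -1, "spin": -6.8, "z": -16},
    {"gripper": -1, "spin": -6.5, "z": -16},
    {"gripper": -1, "x": -13, "y": -32},
    {"gripper": -1, "x": -13, "y": -32},
    {"gripper": -1, "x": -13, "y": -32},
    {"gripper": -1, "x": -13, "y": -32},
  ],
)

```text
invalid input
```

Emit:
step_arm(
  commands=[
    {"gripper": -1, "x": -13, "y": -32},
    {"gripper": -1, "x": -13, "y": -32},
    {"gripper": -1, "x": -13, "y": -32},
    {"gripper": -1, "x": -13, "y": -32},
    {"gripper": -1, "x": -13, "y": -32},
    {"gripper": -1, "x": 0, "y": -32},
    {"gripper": -1, "x": 0, "y": -32},
    {"gripper": -1, "x": 0, "y": -32},
    {"gripper": -1, "x": 0, "y": -32},
    {"gripper": -1, "x": 0, "y": -32},
  ],
)

```text
invalid input
```

```bash
cat >> h.py <<'E'
def go(t,yaw=None):
    """print shift (mm, current tool axes) and spin (deg) to TCP target t; yaw = lifter yaw (tool x = -lifter x)"""
    s=get_state();Rm=R.from_quat(s["tcp_rot"]).as_matrix()
    y=np.degrees(np.arctan2(-Rm[1,0],-Rm[0,0]))
    print("tcp",np.round(s["eef_pos"],4),"yaw",round(y,2),"shift",np.round(Rm.T@(np.array(t)-s["eef_pos"])*1000,1),"spin",None if yaw is None else round(y-yaw,2),"q",np.round(s["qpos"],2),"F",np.round(s["contact_force"],1),"t",round(float(s["time"]),2),"grip",s["opening"],s["finger_force"])
E
python3 -c "
from h import *
go([.512,-.234,.25],20)"
```

```text
tcp [0.2367 0.6315 0.2075] yaw -20.56 shift [-561.7 -713.8  -41.4] spin -40.56 q [ 1.06  0.29  1.58  0.    1.28 -0.15] F [ 0.5 -0.4 -0.3] t 0.15 grip 1.00098661438011 0.0
```

Emit:
step_arm(
  commands=[
    {"gripper": -1, "x": 0, "y": 0, "z": -16, "spin": -6.8},
    {"gripper": -1, "x": 0, "y": 0, "z": -16, "spin": -6.8},
    {"gripper": -1, "x": 0, "y": 0, "z": -16, "spin": -6.8},
    {"gripper": -1, "x": 0, "y": 0, "z": -16, "spin": -6.8},
    {"gripper": -1, "x": 0, "y": 0, "z": -16, "spin": -6.8},
    {"gripper": -1, "x": 0, "y": 0, "z": -16, "spin": -6.5},
    {"gripper": -1, "x": -13, "y": -32, "z": 0, "spin": 0},
    {"gripper": -1, "x": -13, "y": -32, "z": 0, "spin": 0},
    {"gripper": -1, "x": -13, "y": -32, "z": 0, "spin": 0},
    {"gripper": -1, "x": -13, "y": -32, "z": 0, "spin": 0},
  ],
  force=40,
)

```text
time: 1.15
eef_pos: [0.33, 0.5283, 0.3041]
tcp_rot: [-0.173, 0.985, -0.0, -0.0]
contact_force: [1.5, -0.2, -0.7]
opening: 0.998
finger_force: 0.0
```

Emit:
step_arm(
  commands=[
    {"gripper": -1, "x": -13, "y": -32, "z": 0, "spin": 0},
    {"gripper": -1, "x": -13, "y": -32, "z": 0, "spin": 0},
    {"gripper": -1, "x": -13, "y": -32, "z": 0, "spin": 0},
    {"gripper": -1, "x": -13, "y": -32, "z": 0, "spin": 0},
    {"gripper": -1, "x": -13, "y": -32, "z": 0, "spin": 0},
    {"gripper": -1, "x": 0, "y": -40, "z": 0, "spin": 0},
    {"gripper": -1, "x": 0, "y": -40, "z": 0, "spin": 0},
    {"gripper": -1, "x": 0, "y": -40, "z": 0, "spin": 0},
    {"gripper": -1, "x": 0, "y": -40, "z": 0, "spin": 0},
    {"gripper": -1, "x": 0, "y": -40, "z": 0, "spin": 0},
  ],
)

```text
time: 2.15
eef_pos: [0.5135, 0.2116, 0.3043]
tcp_rot: [-0.173, 0.985, -0.0, -0.0]
contact_force: [0.0, -0.0, 0.2]
opening: 0.998
finger_force: 0.0
```

Emit:
step_arm(
  commands=[
    {"gripper": -1, "x": 3, "y": -40, "z": 0, "spin": 0},
    {"gripper": -1, "x": 3, "y": -40, "z": 0, "spin": 0},
    {"gripper": -1, "x": 3, "y": -40, "z": 0, "spin": 0},
    {"gripper": -1, "x": 18, "y": -37, "z": 0, "spin": 0},
    {"gripper": -1, "x": 18, "y": -37, "z": 0, "spin": 0},
    {"gripper": -1, "x": 18, "y": -37, "z": 0, "spin": 0},
    {"gripper": -1, "x": 18, "y": -37, "z": 0, "spin": 0},
    {"gripper": -1, "x": 18, "y": -37, "z": 10, "spin": 0},
    {"gripper": -1, "x": 18, "y": -37, "z": 15, "spin": 0},
    {"gripper": -1, "x": 0, "y": 0, "z": 15, "spin": 0},
  ],
)

```text
time: 3.15
eef_pos: [0.5194, -0.1524, 0.2639]
tcp_rot: [-0.17, 0.985, -0.001, -0.0]
contact_force: [-0.8, 0.5, 0.2]
opening: 1.004
finger_force: 0.0
```

```bash
python3 - <<'E'
from h import *
import pickle
go([.512,-.234,.25],20)
c=look("wrist");pickle.dump(c,open("w1.pkl","wb"));save(c,"w1.png");P,d=cloud(c)
m=(np.hypot(P[...,0]-.512,P[...,1]+.234)<.05)&(P[...,2]>.172)&(P[...,2]<.19)
x=P[m];print(len(x),np.median(x,0),cv2.minAreaRect(x[:,:2].astype(np.float32)))
E
```

```text
tcp [ 0.5194 -0.1524  0.2639] yaw 19.62 shift [ 34.3 -74.4  14. ] spin -0.38 q [-0.47 -0.05  1.84 -0.    1.35 -2.39] F [-0.8  0.5  0.2] t 3.15 grip 1.0038271106241592 0.0
631 [ 0.51118456 -0.23432052  0.17833912] ((0.5123914480209351, -0.23484402894973755), (0.02414518967270851, 0.022321583703160286), 20.9459228515625)
```

View pics/w1.png

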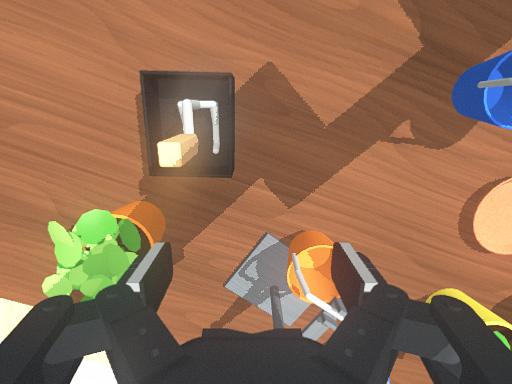

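The handle's top is at (178,151) in this view, with the prongs opening toward the bottom of the picture. The stand and bar are at about (318,300).

Emit:
step_arm(
  commands=[
    {"gripper": -1, "x": 6.5, "y": -15, "z": 0, "spin": -0.2},
    {"gripper": -1, "x": 6.5, "y": -15, "z": 0, "spin": -0.3},
    {"gripper": -1, "x": 6.5, "y": -15, "z": 0, "spin": -0.3},
    {"gripper": -1, "x": 6.5, "y": -15, "z": 0, "spin": -0.2},
    {"gripper": -1, "x": 6.5, "y": -15, "z": 0, "spin": 0},
    {"gripper": -1, "x": 1.5, "y": 0, "z": 0, "spin": 0},
    {"gripper": -1, "x": 0, "y": 0, "z": 14, "spin": 0},
    {"gripper": -1, "x": 0, "y": 0, "z": 0, "spin": 0},
    {"gripper": -1, "x": 0, "y": 0, "z": 0, "spin": 0},
    {"gripper": -1, "x": 0, "y": 0, "z": 0, "spin": 0},
  ],
)

```text
time: 4.2
eef_pos: [0.5145, -0.2299, 0.2506]
tcp_rot: [-0.182, 0.983, 0.0, -0.0]
contact_force: [0.1, -0.7, 0.7]
opening: 1.003
finger_force: 0.0
```

```bash
python3 - <<'E'
from h import *
import pickle
go([.5124,-.2348,.135],20.5)
for n in ("w1","top0","side0"):
    c=pickle.load(open(n+".pkl","rb"));P,d=cloud(c);hsv=cv2.cvtColor(c["color"],cv2.COLOR_RGB2HSV)
    m=(np.hypot(P[...,0]-.626,P[...,1]+.01)<.07)&(P[...,2]>.157)&(P[...,2]<.180)&(hsv[...,2]>165)&(hsv[...,1]<60)
    x=P[m]
    if len(x)>8:
        vx,vy,a,b=cv2.fitLine(x[:,:2].astype(np.float32),cv2.DIST_HUBER,0,.001,.001).ravel()
        t=(x[:,:2]-[a,b])@[vx,vy];mid=(t.max()+t.min())/2
        print(n,len(x),"bar mid",a+mid*vx,b+mid*vy,"len",np.ptp(t),"ang",np.degrees(np.arctan2(vy,vx)),"zmax",np.percentile(x[:,2],95))
    m=(np.hypot(P[...,0]-.724,P[...,1]+.033)<.04)&(P[...,2]>.198)&(P[...,2]<.215);x=P[m]
    if len(x)>8: print("post",len(x),cv2.minEnclosingCircle(x[:,:2].astype(np.float32)),x[:,2].max())
    m=(P[...,0]>.55)&(P[...,0]<.82)&(abs(P[...,1]+.03)<.13)&(P[...,2]>.009)&(P[...,2]<.016)&(hsv[...,1]<60);x=P[m]
    if len(x)>8: print("base",len(x),cv2.minAreaRect(x[:,:2].astype(np.float32)))
    m=(np.hypot(P[...,0]-.61,P[...,1]+.005)<.08)&(P[...,2]>.08)&(P[...,2]<.1)&(hsv[...,1]>150);x=P[m]
    if len(x)>8: print("rim",len(x),cv2.minEnclosingCircle(x[:,:2].astype(np.float32)))
E
```

```text
tcp [ 0.5145 -0.2299  0.2506] yaw 20.98 shift [  3.7  -3.9 115.6] spin 0.48 q [-0.6   0.01  1.81  0.    1.32 -2.54] F [ 0.1 -0.7  0.7] t 4.2 grip 1.0027881556121452 0.0
w1 687 bar mid 0.6431669265427851 -0.021910430813094354 len 0.07391743824086404 ang 21.521866 zmax 0.17305267043366493
base 3441 ((0.712658703327179, -0.03184161335229874), (0.15059155225753784, 0.12966012954711914), 73.01103210449219)
rim 434 ((0.6310477256774902, -0.0076923007145524025), 0.04865650460124016)
top0 78 bar mid 0.6308176123509796 -0.008256755433579463 len 0.08933726726065841 ang 73.58032 zmax 0.17143073024347127
post 38 ((0.7254800796508789, -0.03545977175235748), 0.010114258155226707) 0.20624913762839936
base 914 ((0.7126948237419128, -0.03174231946468353), (0.14911960065364838, 0.12937907874584198), 73.6242446899414)
rim 102 ((0.6306148767471313, -0.008399493992328644), 0.04845668002963066)
side0 35 bar mid 0.6297639602869695 -0.006115340319602015 len 0.0915175261916495 ang 74.284134 zmax 0.1711356131673088
post 24 ((0.7247747182846069, -0.03093009628355503), 0.009205454029142857) 0.2076039881998646
base 688 ((0.7117505073547363, -0.0303509384393692), (0.15299484133720398, 0.1307596117258072), 73.54027557373047)
rim 173 ((0.6294194459915161, -0.005324900150299072), 0.051068492233753204)
```

Emit:
step_arm(
  commands=[
    {"gripper": -1, "x": 3.7, "y": -3.9, "z": 0, "spin": 0.5},
    {"gripper": -1, "x": 0, "y": 0, "z": 0, "spin": 0},
    {"gripper": -1, "x": 0, "y": 0, "z": 20, "spin": 0},
    {"gripper": -1, "x": 0, "y": 0, "z": 20, "spin": 0},
    {"gripper": -1, "x": 0, "y": 0, "z": 20, "spin": 0},
    {"gripper": -1, "x": 0, "y": 0, "z": 20, "spin": 0},
    {"gripper": -1, "x": 0, "y": 0, "z": 20, "spin": 0},
    {"gripper": -1, "x": 0, "y": 0, "z": 15.5, "spin": 0},
    {"gripper": -1, "x": 0, "y": 0, "z": 0, "spin": 0},
    {"gripper": -1, "x": 0, "y": 0, "z": 0, "spin": 0},
  ],
)

```text
time: 5.2
eef_pos: [0.5126, -0.2355, 0.1355]
tcp_rot: [-0.177, 0.984, -0.0, 0.0]
contact_force: [0.7, 0.5, 1.0]
opening: 1.001
finger_force: 0.0
```

Emit:
step_arm(
  commands=[
    {"gripper": 0.3, "x": 0, "y": 0, "z": 0, "spin": 0},
    {"gripper": 0.5, "x": 0, "y": 0, "z": 0, "spin": 0},
    {"gripper": 1, "x": 0, "y": 0, "z": 0, "spin": 0},
    {"gripper": 1, "x": 0, "y": 0, "z": 0, "spin": 0},
    {"gripper": 1, "x": 0, "y": 0, "z": 0, "spin": 0},
    {"gripper": 1, "x": 0, "y": 0, "z": 0, "spin": 0},
    {"gripper": 1, "x": 0, "y": 0, "z": 0, "spin": 0},
    {"gripper": 1, "x": 0, "y": 0, "z": 0, "spin": 0},
    {"gripper": 1, "x": 0, "y": 0, "z": 0, "spin": 0},
    {"gripper": 1, "x": 0, "y": 0, "z": 0, "spin": 0},
  ],
  force=80,
)

```text
time: 6.2
eef_pos: [0.5129, -0.2357, 0.1359]
tcp_rot: [-0.177, 0.984, -0.001, 0.001]
contact_force: [1.5, -0.5, 4.8]
opening: 0.238
finger_force: 81.9
```

```bash
python3 -c "
from h import *
go([.5124,-.2348,.135],20.5)"
```

```text
tcp [ 0.5129 -0.2357  0.1359] yaw 20.44 shift [0.2 1.  0.9] spin -0.06 q [-0.61  0.12  1.92  0.    1.11 -2.54] F [ 1.5 -0.5  4.8] t 6.2 grip 0.23800269604981417 81.85654878616333
```

Emit:
step_arm(
  commands=[
    {"gripper": 1, "x": 0, "y": 0, "z": -10, "spin": 0},
    {"gripper": 1, "x": 0, "y": 0, "z": -18, "spin": 0},
    {"gripper": 1, "x": 0, "y": 0, "z": -18, "spin": 0},
    {"gripper": 1, "x": 0, "y": 0, "z": -18, "spin": 0},
    {"gripper": 1, "x": 0, "y": 0, "z": -16, "spin": 0},
    {"gripper": 1, "x": 0, "y": 0, "z": -9, "spin": 7.4},
    {"gripper": 1, "x": 0, "y": 0, "z": -9, "spin": 7.4},
    {"gripper": 1, "x": 0, "y": 0, "z": -9, "spin": 7.4},
    {"gripper": 1, "x": 0, "y": 0, "z": -9, "spin": 7.4},
    {"gripper": 1, "x": 0, "y": 0, "z": -9, "spin": 7.4},
  ],
)

```text
time: 7.2
eef_pos: [0.5117, -0.235, 0.2597]
tcp_rot: [0.147, 0.989, 0.0, -0.001]
contact_force: [-0.3, -0.3, -0.9]
opening: 0.237
finger_force: 81.0
```

```bash
python3 -c "
from h import *
go([.535,.021,.260],-16.5)"
```

```text
tcp [ 0.5117 -0.235   0.2597] yaw -16.86 shift [ 51.9 251.7  -0. ] spin -0.36 q [-0.61  0.    1.8  -0.    1.34 -1.89] F [-0.3 -0.3 -0.9] t 7.2 grip 0.2369928811641668 80.95480442047119
```

Emit:
step_arm(
  commands=[
    {"gripper": 1, "x": 8, "y": 20, "z": 0, "spin": -0.3},
    {"gripper": 1, "x": 8, "y": 30, "z": 0, "spin": 0},
    {"gripper": 1, "x": 8, "y": 40, "z": 0, "spin": 0},
    {"gripper": 1, "x": 8, "y": 40, "z": 0, "spin": 0},
    {"gripper": 1, "x": 8, "y": 40, "z": 0, "spin": 0},
    {"gripper": 1, "x": 8, "y": 40, "z": 0, "spin": 0},
    {"gripper": 1, "x": 4, "y": 26, "z": 0, "spin": 0},
    {"gripper": 1, "x": 0, "y": 16, "z": 0, "spin": 0},
    {"gripper": 1, "x": 0, "y": 0, "z": 0, "spin": 0},
    {"gripper": 1, "x": 0, "y": 0, "z": 0, "spin": 0},
  ],
)

```text
time: 8.2
eef_pos: [0.5326, 0.0211, 0.2596]
tcp_rot: [0.141, 0.99, -0.0, -0.001]
contact_force: [-0.4, -0.1, -1.3]
opening: 0.237
finger_force: 81.0
```

```bash
python3 - <<'E'
from h import *
import pickle
go([.631,-.008,.260],-16.5)
o=[]
for n in ("side","top"):
    c=look(n);pickle.dump(c,open(n+"1.pkl","wb"));P,d=cloud(c)
    hsv=cv2.cvtColor(c["color"],cv2.COLOR_RGB2HSV)
    m=(np.hypot(P[...,0]-.53,P[...,1]-.02)<.09)&(P[...,2]>.11)&(P[...,2]<.30)&(hsv[...,2]>150)&(hsv[...,1]<70)
    x=P[m]
    v,u=np.where(m);print(n,len(u),u.min(),u.max(),v.min(),v.max())
    l=(x-[.535,.021,.129]);a=np.radians(-16.5);L=np.c_[l[:,0]*np.cos(a)+l[:,1]*np.sin(a),-l[:,0]*np.sin(a)+l[:,1]*np.cos(a),l[:,2]]
    for lo,hi in ((-.01,.01),(.01,.025),(.025,.06),(.06,.085),(.085,.1)):
        k=(L[:,2]>lo)&(L[:,2]<hi)
        if k.any(): print(lo,hi,k.sum(),np.round(np.percentile(L[k],[2,98],axis=0)*1000).tolist())
    h=c["color"];y0,x0=(120,170) if n=="side" else (110,210); w=(160,120)
    o.append(cv2.resize(h[y0:y0+120,x0:x0+160 if n=="side" else x0+160],(400,300),interpolation=cv2.INTER_CUBIC))
cv2.imwrite("pics/c2.png",np.hstack(o)[...,::-1])
E
```

```text
tcp [0.5326 0.0211 0.2596] yaw -16.21 shift [-102.6   -0.4   -0.5] spin 0.29 q [-0.15 -0.07  1.87 -0.    1.34 -1.44] F [-0.4 -0.1 -1.3] t 8.2 grip 0.23724230954358508 81.00539803504944
side 236 263 290 142 194
-0.01 0.01 44 [[-52.0, -24.0, 6.0], [7.0, 28.0, 10.0]]
0.01 0.025 64 [[-54.0, -23.0, 10.0], [17.0, 28.0, 24.0]]
0.025 0.06 54 [[-55.0, -22.0, 26.0], [-46.0, 25.0, 59.0]]
0.06 0.085 16 [[-54.0, 1.0, 64.0], [-49.0, 7.0, 84.0]]
0.085 0.1 49 [[-54.0, -4.0, 86.0], [-5.0, 8.0, 96.0]]
top 24 258 275 192 199
-0.01 0.01 8 [[-1.0, -27.0, 5.0], [10.0, 25.0, 10.0]]
0.01 0.025 16 [[0.0, -26.0, 10.0], [13.0, 23.0, 20.0]]
```

View pics/c2.png

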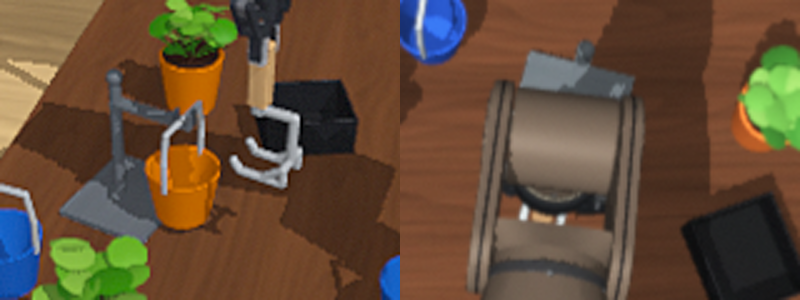

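The side view shows the fork facing the bail, tips level with the bar region and the mouth toward the post. The top view is occluded by the arm. I'll insert it straight now.

Emit:
step_arm(
  commands=[
    {"gripper": 1, "x": -8, "y": 0, "z": 0, "spin": 0.3},
    {"gripper": 1, "x": -12, "y": 0, "z": 0, "spin": 0},
    {"gripper": 1, "x": -12, "y": 0, "z": 0, "spin": 0},
    {"gripper": 1, "x": -12, "y": 0, "z": 0, "spin": 0},
    {"gripper": 1, "x": -12, "y": 0, "z": 0, "spin": 0},
    {"gripper": 1, "x": -12, "y": 0, "z": 0, "spin": 0},
    {"gripper": 1, "x": -12, "y": 0, "z": 0, "spin": 0},
    {"gripper": 1, "x": -12, "y": 0, "z": 0, "spin": 0},
    {"gripper": 1, "x": -8, "y": 0, "z": 0, "spin": 0},
    {"gripper": 1, "x": 0, "y": 0, "z": 0, "spin": 0},
  ],
)

```text
time: 9.3
eef_pos: [0.6298, -0.0077, 0.2598]
tcp_rot: [0.144, 0.99, -0.0, -0.0]
contact_force: [-0.6, 1.2, -2.2]
opening: 0.237
finger_force: 81.0
```

```bash
python3 - <<'E'
from h import *
go([.631,-.008,.260],-16.5)
c=look("side");h=c["color"];o=cv2.resize(h[125:225,190:310],(720,600),interpolation=cv2.INTER_CUBIC)
cv2.imwrite("pics/c3.png",o[...,::-1])
P,d=cloud(c);hsv=cv2.cvtColor(h,cv2.COLOR_RGB2HSV)
m=(np.hypot(P[...,0]-.631,P[...,1]+.008)<.07)&(P[...,2]>.09)&(P[...,2]<.30)&(hsv[...,2]>150)&(hsv[...,1]<70)
l=P[m]-[.631,-.008,.129];a=np.radians(-16.5);L=np.c_[l[:,0]*np.cos(a)+l[:,1]*np.sin(a),-l[:,0]*np.sin(a)+l[:,1]*np.cos(a),l[:,2]]*1000
for lo in range(-40,100,10):
    k=(L[:,2]>lo)&(L[:,2]<lo+10)
    if k.any(): print(lo,k.sum(),np.round(np.percentile(L[k],[2,50,98],axis=0)).tolist())
E
```

```text
tcp [ 0.6298 -0.0077  0.2598] yaw -16.57 shift [-1.3  0.  -0.2] spin -0.07 q [-0.17  0.15  1.64 -0.    1.35 -1.45] F [-0.6  1.2 -2.2] t 9.3 grip 0.23684074997530963 80.97053289413452
-40 4 [[-4.0, 47.0, -37.0], [-2.0, 50.0, -37.0], [-0.0, 52.0, -36.0]]
-30 8 [[-5.0, -46.0, -29.0], [-2.0, 51.0, -25.0], [-1.0, 53.0, -21.0]]
-20 5 [[-4.0, -37.0, -19.0], [-2.0, 50.0, -17.0], [-2.0, 52.0, -13.0]]
-10 7 [[-5.0, -50.0, -9.0], [-3.0, 49.0, -4.0], [1.0, 53.0, -1.0]]
0 51 [[-51.0, -47.0, 0.0], [-9.0, 23.0, 8.0], [5.0, 52.0, 10.0]]
10 42 [[-53.0, -41.0, 10.0], [-23.0, 24.0, 14.0], [19.0, 50.0, 20.0]]
20 30 [[-53.0, -42.0, 20.0], [-45.0, 22.0, 28.0], [18.0, 48.0, 30.0]]
30 42 [[-53.0, -43.0, 30.0], [-4.0, 18.0, 36.0], [1.0, 46.0, 40.0]]
40 25 [[-55.0, -36.0, 40.0], [-3.0, 5.0, 41.0], [0.0, 35.0, 47.0]]
50 6 [[-53.0, 1.0, 51.0], [-50.0, 5.0, 55.0], [-49.0, 8.0, 58.0]]
60 7 [[-53.0, 0.0, 62.0], [-52.0, 5.0, 67.0], [-49.0, 8.0, 69.0]]
70 9 [[-55.0, 0.0, 71.0], [-51.0, 4.0, 75.0], [-48.0, 8.0, 79.0]]
80 24 [[-53.0, 0.0, 82.0], [-39.0, 4.0, 88.0], [-2.0, 11.0, 90.0]]
90 26 [[-51.0, -2.0, 90.0], [-27.0, 3.0, 92.0], [-9.0, 11.0, 96.0]]
```

View pics/c3.png

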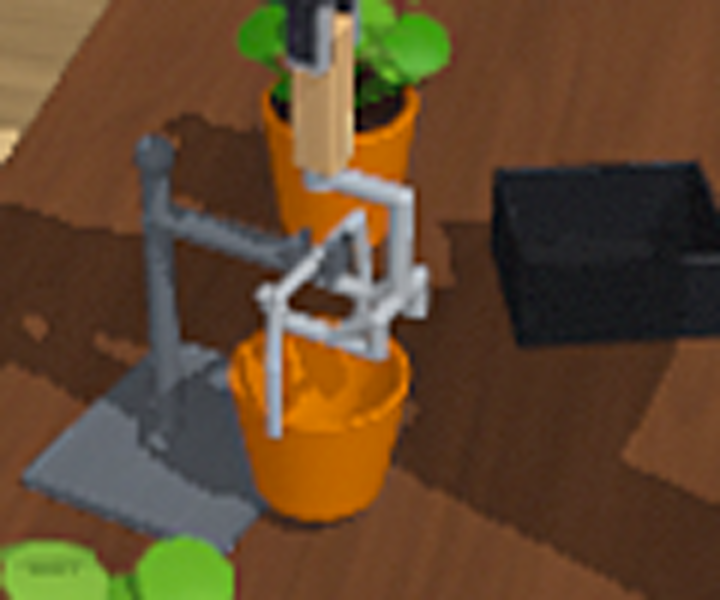

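The fork is under the bar, with the prongs either side of the stand's arm and the back wire in front of the tip. I'll lift.

Emit:
step_arm(
  commands=[
    {"gripper": 1, "x": 0, "y": 0, "z": -7, "spin": 0},
    {"gripper": 1, "x": 0, "y": 0, "z": -7, "spin": 0},
    {"gripper": 1, "x": 0, "y": 0, "z": -3, "spin": 0},
    {"gripper": 1, "x": 0, "y": 0, "z": -3, "spin": 0},
    {"gripper": 1, "x": 0, "y": 0, "z": -3, "spin": 0},
    {"gripper": 1, "x": 0, "y": 0, "z": -5, "spin": 0},
    {"gripper": 1, "x": 0, "y": 0, "z": -7, "spin": 0},
    {"gripper": 1, "x": 0, "y": 0, "z": -7, "spin": 0},
    {"gripper": 1, "x": 0, "y": 0, "z": -7, "spin": 0},
    {"gripper": 1, "x": 0, "y": 0, "z": -6, "spin": 0},
  ],
)

```text
time: 10.35
eef_pos: [0.6291, -0.0074, 0.3161]
tcp_rot: [0.144, 0.99, -0.0, 0.0]
contact_force: [0.0, -0.1, -4.5]
opening: 0.234
finger_force: 80.8
```

```bash
python3 - <<'E'
from h import *
go([.631,-.008,.315],-16.5)
c=look("side");h=c["color"];save(c,"s4.png")
P,d=cloud(c);hsv=cv2.cvtColor(h,cv2.COLOR_RGB2HSV)
m=(np.hypot(P[...,0]-.631,P[...,1]+.008)<.07)&(P[...,2]>.09)&(P[...,2]<.30)&(hsv[...,2]>150)&(hsv[...,1]<70)
l=P[m]-[.631,-.008,0];a=np.radians(-16.5);L=np.c_[l[:,0]*np.cos(a)+l[:,1]*np.sin(a),-l[:,0]*np.sin(a)+l[:,1]*np.cos(a),l[:,2]]*1000
k=(abs(L[:,0])<12)&(L[:,2]<235)&(abs(L[:,1])>35);print("bail",np.round(np.percentile(L[k],[5,50,98],axis=0)))
m=(np.hypot(P[...,0]-.62,P[...,1]+.008)<.08)&(P[...,2]>.015)&(P[...,2]<.2)&(hsv[...,1]>180)&(hsv[...,0]<20)&(hsv[...,2]>120)
print("orange",P[m].min(0),P[m].max(0))
E
```

```text
tcp [ 0.6291 -0.0074  0.3161] yaw -16.56 shift [-2.  -0.1  1.1] spin -0.06 q [-0.17  0.13  1.57 -0.    1.45 -1.45] F [ 0.  -0.1 -4.5] t 10.35 grip 0.23381711964388976 80.77051877975464
bail [[ -5. -45. 120.]
 [ -3.  48. 165.]
 [  1.  54. 204.]]
orange [ 0.58256599 -0.0550514   0.04910064] [0.6773504  0.04210275 0.19789094]
```

Emit:
step_arm(
  commands=[
    {"gripper": 1, "x": 3, "y": 0, "z": -4, "spin": 0},
    {"gripper": 1, "x": 6, "y": 0, "z": -4, "spin": 0},
    {"gripper": 1, "x": 9, "y": 0, "z": -4, "spin": 0},
    {"gripper": 1, "x": 12, "y": 0, "z": 0, "spin": 0},
    {"gripper": 1, "x": 12, "y": 0, "z": 0, "spin": 0},
    {"gripper": 1, "x": 12, "y": 0, "z": 0, "spin": 0},
    {"gripper": 1, "x": 12, "y": 0, "z": 0, "spin": 0},
    {"gripper": 1, "x": 12, "y": 0, "z": 0, "spin": 0},
    {"gripper": 1, "x": 9, "y": 0, "z": 0, "spin": 0},
    {"gripper": 1, "x": 5, "y": 0, "z": 0, "spin": 0},
  ],
)

```text
time: 11.4
eef_pos: [0.5399, 0.0192, 0.3274]
tcp_rot: [0.144, 0.99, 0.0, 0.0]
contact_force: [0.7, 0.3, -3.9]
opening: 0.239
finger_force: 80.6
```

```bash
python3 - <<'E'
from h import *
go([.4625,.279,.328],-16.5)
c=look("side");save(c,"s5.png")
E
```

```text
tcp [0.5399 0.0192 0.3274] yaw -16.55 shift [148.2 227.   -0.7] spin -0.05 q [-0.15 -0.08  1.76  0.    1.46 -1.43] F [ 0.7  0.3 -3.9] t 11.4 grip 0.2389705192513869 80.63344359397888
```

View pics/s5.png

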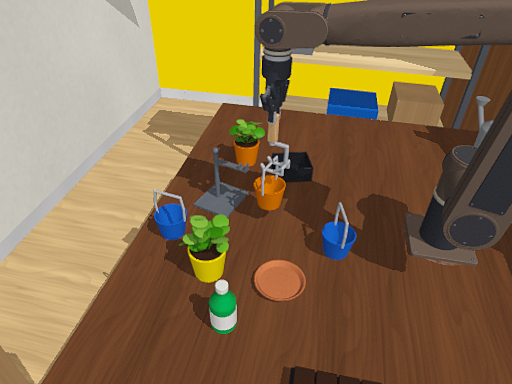

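The planter hangs on the fork at (270,192), clear of the stand. The way to the saucer at (280,281) is free.

Emit:
step_arm(
  commands=[
    {"gripper": 1, "x": 2, "y": 3, "z": 0, "spin": 0},
    {"gripper": 1, "x": 4.6, "y": 7, "z": 0, "spin": 0},
    {"gripper": 1, "x": 7, "y": 11, "z": 0, "spin": 0},
    {"gripper": 1, "x": 10, "y": 15, "z": 0, "spin": 0},
    {"gripper": 1, "x": 11.7, "y": 18, "z": 0, "spin": 0},
    {"gripper": 1, "x": 11.7, "y": 18, "z": 0, "spin": 0},
    {"gripper": 1, "x": 11.7, "y": 18, "z": 0, "spin": 0},
    {"gripper": 1, "x": 11.7, "y": 18, "z": 0, "spin": 0},
    {"gripper": 1, "x": 11.7, "y": 18, "z": 0, "spin": 0},
    {"gripper": 1, "x": 11.7, "y": 18, "z": 0, "spin": 0},
  ],
)

```text
time: 12.45
eef_pos: [0.4913, 0.1855, 0.3271]
tcp_rot: [0.144, 0.99, 0.0, -0.0]
contact_force: [0.6, -0.3, -4.2]
opening: 0.234
finger_force: 80.6
```

Emit:
step_arm(
  commands=[
    {"gripper": 1, "x": 11.7, "y": 18, "z": 0, "spin": 0},
    {"gripper": 1, "x": 11.7, "y": 18, "z": 0, "spin": 0},
    {"gripper": 1, "x": 10.4, "y": 16, "z": 0, "spin": 0},
    {"gripper": 1, "x": 8.5, "y": 13, "z": 0, "spin": 0},
    {"gripper": 1, "x": 6, "y": 9, "z": 0, "spin": 0},
    {"gripper": 1, "x": 4, "y": 6, "z": 0, "spin": 0},
    {"gripper": 1, "x": 2, "y": 3, "z": 0, "spin": 0},
    {"gripper": 1, "x": 0, "y": 0, "z": 0, "spin": 0},
    {"gripper": 1, "x": 0, "y": 0, "z": 0, "spin": 0},
    {"gripper": 1, "x": 0, "y": 0, "z": 0, "spin": 0},
  ],
)

```text
time: 13.45
eef_pos: [0.4638, 0.2781, 0.3272]
tcp_rot: [0.144, 0.99, -0.0, 0.0]
contact_force: [-0.1, -0.1, -4.7]
opening: 0.239
finger_force: 80.6
```

```bash
cat > rim.py <<'E'
from h import *
def rim(n,z0,z1,ctr=(.4625,.279),r=.065):
    c=look(n);P,d=cloud(c);hsv=cv2.cvtColor(c["color"],cv2.COLOR_RGB2HSV)
    m=(np.hypot(P[...,0]-ctr[0],P[...,1]-ctr[1])<r)&(P[...,2]>z0)&(P[...,2]<z1)&(hsv[...,1]>170)&(hsv[...,0]<25)&(hsv[...,2]>100)
    x=P[m]
    if len(x)>10: print(n,len(x),"rim",cv2.minEnclosingCircle(x[:,:2].astype(np.float32)),"z",np.percentile(x[:,2],[1,99]))
    m=(np.hypot(P[...,0]-ctr[0],P[...,1]-ctr[1])<.085)&(P[...,2]>.013)&(P[...,2]<.022);x=P[m]
    if len(x)>10: print(n,len(x),"saucer",cv2.minEnclosingCircle(x[:,:2].astype(np.float32)))
    return c,P
E
python3 - <<'E'
from rim import *
go([.4625,.279,.28],-16.5)
for n in ("side","top"): rim(n,.115,.150)
E
```

```text
tcp [0.4638 0.2781 0.3272] yaw -16.61 shift [ 1.5  0.5 47.2] spin -0.11 q [ 0.35 -0.08  1.76 -0.    1.46 -0.93] F [-0.1 -0.1 -4.7] t 13.45 grip 0.23899965513707788 80.63876867294312
side 396 rim ((0.4688512682914734, 0.2777438461780548), 0.04991212487220764) z [0.11535483 0.138005  ]
side 271 saucer ((0.4603542685508728, 0.27936309576034546), 0.06992682069540024)
top 108 rim ((0.4681280553340912, 0.2756863832473755), 0.047421153634786606) z [0.11681124 0.13943769]
top 142 saucer ((0.4623510241508484, 0.2785385847091675), 0.06876629590988159)
```

Emit:
step_arm(
  commands=[
    {"gripper": 1, "x": 2, "y": 0, "z": 2, "spin": 0},
    {"gripper": 1, "x": 2.5, "y": 0, "z": 4, "spin": 0},
    {"gripper": 1, "x": 2, "y": 0, "z": 6, "spin": 0},
    {"gripper": 1, "x": 0, "y": 0, "z": 6, "spin": 0},
    {"gripper": 1, "x": 0, "y": 0, "z": 6, "spin": 0},
    {"gripper": 1, "x": 0, "y": 0, "z": 5, "spin": 0},
    {"gripper": 1, "x": 0, "y": 0, "z": 4, "spin": 0},
    {"gripper": 1, "x": 0, "y": 0, "z": 2, "spin": 0},
    {"gripper": 1, "x": 0, "y": 0, "z": 0, "spin": 0},
    {"gripper": 1, "x": 0, "y": 0, "z": 0, "spin": 0},
  ],
)

```text
time: 14.55
eef_pos: [0.4574, 0.2806, 0.2924]
tcp_rot: [0.144, 0.99, 0.0, 0.0]
contact_force: [0.0, 0.4, -3.6]
opening: 0.239
finger_force: 80.7
```

```bash
python3 - <<'E'
from rim import *
go([.4625,.279,.273],-16.5)
for n in ("side","top"): rim(n,.085,.112)
rim("side",.085,.112)
E
```

```text
tcp [0.4574 0.2806 0.2924] yaw -16.56 shift [-5.3 -0.1 19.4] spin -0.06 q [ 0.36 -0.08  1.82 -0.    1.4  -0.92] F [ 0.   0.4 -3.6] t 14.55 grip 0.238809638530478 80.65872073173523
side 282 rim ((0.4584866464138031, 0.2810603380203247), 0.04876898229122162) z [0.08504527 0.1036831 ]
side 250 saucer ((0.46077629923820496, 0.279302179813385), 0.06974543631076813)
top 92 rim ((0.4608500897884369, 0.27874574065208435), 0.04758036509156227) z [0.08611832 0.10335339]
top 176 saucer ((0.46219173073768616, 0.27822786569595337), 0.06898162513971329)
side 283 rim ((0.45841535925865173, 0.2810869812965393), 0.04946846142411232) z [0.08512601 0.10456175]
side 249 saucer ((0.46088021993637085, 0.2788553535938263), 0.06965717673301697)
```

Emit:
step_arm(
  commands=[
    {"gripper": 1, "x": -1, "y": 0, "z": 2, "spin": 0},
    {"gripper": 1, "x": -1, "y": 0, "z": 3, "spin": 0},
    {"gripper": 1, "x": 0, "y": 0, "z": 3, "spin": 0},
    {"gripper": 1, "x": 0, "y": 0, "z": 3, "spin": 0},
    {"gripper": 1, "x": 0, "y": 0, "z": 2, "spin": 0},
    {"gripper": 1, "x": 0, "y": 0, "z": 2, "spin": 0},
    {"gripper": 1, "x": 0, "y": 0, "z": 1, "spin": 0},
    {"gripper": 1, "x": 0, "y": 0, "z": 0, "spin": 0},
    {"gripper": 1, "x": 0, "y": 0, "z": 0, "spin": 0},
    {"gripper": 1, "x": 0, "y": 0, "z": 0, "spin": 0},
  ],
)

```text
time: 15.7
eef_pos: [0.4593, 0.28, 0.2763]
tcp_rot: [0.144, 0.99, 0.0, 0.0]
contact_force: [-0.1, -0.9, -4.5]
opening: 0.237
finger_force: 80.7
```

```bash
python3 - <<'E'
from rim import *
go([.4625,.279,.271],-16.5)
for n in ("side","top"): rim(n,.07,.1)
E
```

```text
tcp [0.4593 0.28   0.2763] yaw -16.56 shift [-3.4 -0.1  5.3] spin -0.06 q [ 0.36 -0.06  1.84 -0.    1.37 -0.92] F [-0.1 -0.9 -4.5] t 15.7 grip 0.2368885647840417 80.65853476524353
side 249 rim ((0.4600694179534912, 0.2799292802810669), 0.04906487464904785) z [0.07016717 0.08839402]
side 360 saucer ((0.4609769582748413, 0.2800174951553345), 0.06941530108451843)
top 87 rim ((0.46281394362449646, 0.27809855341911316), 0.047517504543066025) z [0.07148499 0.08761541]
top 293 saucer ((0.4625849425792694, 0.27845120429992676), 0.069005087018013)
```

Emit:
step_arm(
  commands=[
    {"gripper": 1, "x": 0, "y": 0, "z": 1, "spin": 0},
    {"gripper": 1, "x": 0, "y": 0, "z": 1, "spin": 0},
    {"gripper": 1, "x": 0, "y": 0, "z": 1, "spin": 0},
    {"gripper": 1, "x": 0, "y": 0, "z": 1, "spin": 0},
    {"gripper": 1, "x": 0, "y": 0, "z": 1, "spin": 0},
    {"gripper": 1, "x": 0, "y": 0, "z": 1, "spin": 0},
    {"gripper": 1, "x": 0, "y": 0, "z": 1, "spin": 0},
    {"gripper": 1, "x": 0, "y": 0, "z": 1, "spin": 0},
    {"gripper": 1, "x": 0, "y": 0, "z": 0, "spin": 0},
    {"gripper": 1, "x": 0, "y": 0, "z": 0, "spin": 0},
  ],
)

```text
time: 16.8
eef_pos: [0.4592, 0.28, 0.2681]
tcp_rot: [0.144, 0.99, 0.0, -0.0]
contact_force: [0.0, -0.2, -1.7]
opening: 0.236
finger_force: 81.0
```

```bash
python3 - <<'E'
from rim import *
go([.4625,.279,.271],-16.5)
for n in ("side","top"): rim(n,.07,.1)
E
```

```text
tcp [0.4592 0.28   0.2681] yaw -16.56 shift [-3.5 -0.  -2.9] spin -0.06 q [ 0.36 -0.06  1.85  0.    1.36 -0.92] F [ 0.  -0.2 -1.7] t 16.8 grip 0.2355324584052543 81.03324294090271
side 197 rim ((0.4601108431816101, 0.27979159355163574), 0.048838675022125244) z [0.07060583 0.08554976]
side 358 saucer ((0.46029895544052124, 0.2797948122024536), 0.06946799159049988)
top 82 rim ((0.46279048919677734, 0.27707889676094055), 0.0477583073079586) z [0.07056404 0.08395921]
top 195 saucer ((0.4627262055873871, 0.27819839119911194), 0.06914108991622925)
```

Emit:
step_arm(
  commands=[
    {"gripper": 1, "x": 0, "y": 0, "z": 3, "spin": 0},
    {"gripper": 1, "x": 0, "y": 0, "z": 4, "spin": 0},
    {"gripper": 1, "x": 0, "y": 0, "z": 4, "spin": 0},
    {"gripper": 1, "x": 0, "y": 0, "z": 4, "spin": 0},
    {"gripper": 1, "x": 0, "y": 0, "z": 3, "spin": 0},
    {"gripper": 1, "x": 0, "y": 0, "z": 2, "spin": 0},
    {"gripper": 1, "x": 0, "y": 0, "z": 0, "spin": 0},
    {"gripper": 1, "x": 0, "y": 0, "z": 0, "spin": 0},
    {"gripper": 1, "x": 0, "y": 0, "z": 0, "spin": 0},
    {"gripper": 1, "x": 0, "y": 0, "z": 0, "spin": 0},
  ],
)

```text
time: 17.9
eef_pos: [0.4593, 0.28, 0.2484]
tcp_rot: [0.144, 0.99, 0.0, 0.0]
contact_force: [0.4, -0.7, -1.0]
opening: 0.24
finger_force: 81.0
```

```bash
python3 - <<'E'
from rim import *
go([.4625,.279,.271],-16.5)
c,P=rim("side",.07,.1)
h=c["color"];cv2.imwrite("pics/c6.png",cv2.resize(h[200:310,220:350],(709,600),interpolation=cv2.INTER_CUBIC)[...,::-1])
E
```

```text
tcp [0.4593 0.28   0.2484] yaw -16.56 shift [ -3.4  -0.1 -22.6] spin -0.06 q [ 0.36 -0.05  1.87 -0.    1.32 -0.92] F [ 0.4 -0.7 -1. ] t 17.9 grip 0.24047966245051047 81.03182673454285
side 224 rim ((0.4608628749847412, 0.27890321612358093), 0.04936283826828003) z [0.07020412 0.08557666]
side 354 saucer ((0.4608800709247589, 0.2797223627567291), 0.06957434862852097)
```

View pics/c6.png

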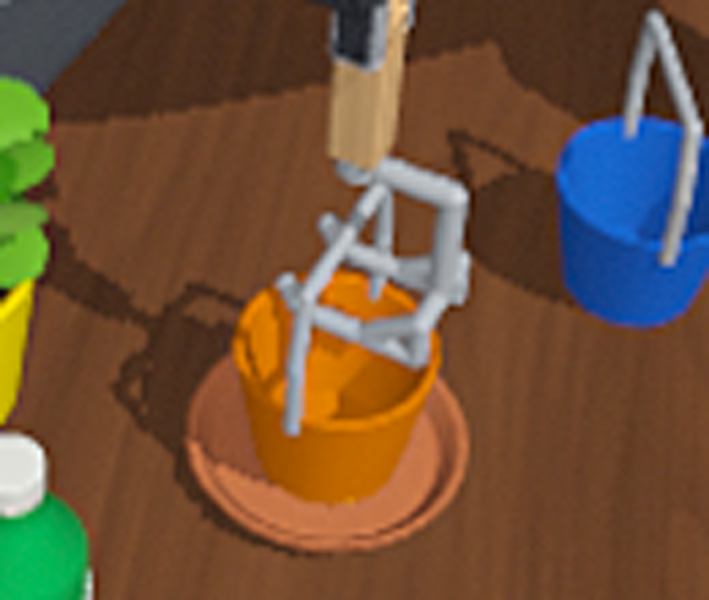

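The planter stands in the saucer with the fork's prongs well below the bar. I'll back straight out.

Emit:
step_arm(
  commands=[
    {"gripper": 1, "x": 4, "y": 0, "z": 0, "spin": 0},
    {"gripper": 1, "x": 8, "y": 0, "z": 0, "spin": 0},
    {"gripper": 1, "x": 12, "y": 0, "z": 0, "spin": 0},
    {"gripper": 1, "x": 12, "y": 0, "z": 0, "spin": 0},
    {"gripper": 1, "x": 12, "y": 0, "z": 0, "spin": 0},
    {"gripper": 1, "x": 12, "y": 0, "z": 0, "spin": 0},
    {"gripper": 1, "x": 12, "y": 0, "z": 0, "spin": 0},
    {"gripper": 1, "x": 8, "y": 0, "z": 0, "spin": 0},
    {"gripper": 1, "x": 0, "y": 0, "z": -10, "spin": 0},
    {"gripper": 1, "x": 0, "y": 0, "z": -25, "spin": 0},
  ],
)

```text
time: 18.95
eef_pos: [0.3812, 0.3022, 0.2815]
tcp_rot: [0.144, 0.99, -0.002, -0.002]
contact_force: [0.1, 0.3, -0.7]
opening: 0.237
finger_force: 80.9
```

```bash
python3 - <<'E'
from rim import *
go([.5129,-.2357,.34],20.4)
for n in ("side","top"): rim(n,.07,.1)
E
```

```text
tcp [0.3812 0.3022 0.2815] yaw -16.53 shift [-279.1 -478.4  -57.7] spin -36.93 q [ 0.46 -0.19  1.94 -0.    1.4  -0.82] F [ 0.1  0.3 -0.7] t 18.95 grip 0.23738392406376202 80.91541528701782
side 268 rim ((0.46017152070999146, 0.2780178487300873), 0.050620187073946) z [0.07023937 0.08480945]
side 365 saucer ((0.4605676829814911, 0.28002285957336426), 0.0693565160036087)
top 154 rim ((0.4617574214935303, 0.2786121070384979), 0.0485367551445961) z [0.07037125 0.08523461]
top 328 saucer ((0.46231818199157715, 0.27883338928222656), 0.06893530488014221)
```

Emit:
step_arm(
  commands=[
    {"gripper": 1, "x": 0, "y": 0, "z": -16, "spin": -7.4},
    {"gripper": 1, "x": 0, "y": 0, "z": -16, "spin": -7.4},
    {"gripper": 1, "x": 0, "y": 0, "z": -16, "spin": -7.4},
    {"gripper": 1, "x": 0, "y": 0, "z": -16, "spin": -7.4},
    {"gripper": 1, "x": 0, "y": 0, "z": -16, "spin": -7.3},
    {"gripper": 1, "x": 3, "y": -20, "z": 0, "spin": 0},
    {"gripper": 1, "x": 5, "y": -40, "z": 0, "spin": 0},
    {"gripper": 1, "x": 5, "y": -40, "z": 0, "spin": 0},
    {"gripper": 1, "x": 5, "y": -40, "z": 0, "spin": 0},
    {"gripper": 1, "x": 5, "y": -40, "z": 0, "spin": 0},
  ],
)

```text
time: 20.05
eef_pos: [0.4238, 0.1244, 0.3627]
tcp_rot: [-0.177, 0.984, -0.0, 0.0]
contact_force: [0.3, 0.5, -1.9]
opening: 0.236
finger_force: 81.0
```

Emit:
step_arm(
  commands=[
    {"gripper": 1, "x": 5, "y": -40, "z": 0, "spin": 0},
    {"gripper": 1, "x": 5, "y": -40, "z": 0, "spin": 0},
    {"gripper": 1, "x": 5, "y": -40, "z": 0, "spin": 0},
    {"gripper": 1, "x": 5, "y": -40, "z": 0, "spin": 0},
    {"gripper": 1, "x": 5, "y": -40, "z": 0, "spin": 0},
    {"gripper": 1, "x": 5, "y": -40, "z": 0, "spin": 0},
    {"gripper": 1, "x": 5, "y": -40, "z": 0, "spin": 0},
    {"gripper": 1, "x": 5, "y": -40, "z": 0, "spin": 0},
    {"gripper": 1, "x": 0, "y": -25, "z": 0, "spin": 0},
    {"gripper": 1, "x": 0, "y": -10, "z": 0, "spin": 0},
  ],
)

```text
time: 21.05
eef_pos: [0.5096, -0.2233, 0.3618]
tcp_rot: [-0.175, 0.985, 0.0, -0.001]
contact_force: [-0.5, -0.2, -0.7]
opening: 0.236
finger_force: 81.0
```

```bash
python3 - <<'E'
from h import *
go([.5129,-.2357,.22],20.4)
E
```

```text
tcp [ 0.5096 -0.2233  0.3618] yaw 20.17 shift [  1.  -12.9 141.8] spin -0.23 q [-0.6  -0.05  1.67 -0.    1.52 -2.52] F [-0.5 -0.2 -0.7] t 21.05 grip 0.23591088272360553 80.99726557731628
```

Emit:
step_arm(
  commands=[
    {"gripper": 1, "x": 0, "y": -6, "z": 10, "spin": -0.2},
    {"gripper": 1, "x": 0, "y": -6, "z": 20, "spin": 0},
    {"gripper": 1, "x": 0, "y": 0, "z": 25, "spin": 0},
    {"gripper": 1, "x": 0, "y": 0, "z": 25, "spin": 0},
    {"gripper": 1, "x": 0, "y": 0, "z": 25, "spin": 0},
    {"gripper": 1, "x": 0, "y": 0, "z": 20, "spin": 0},
    {"gripper": 1, "x": 0, "y": 0, "z": 10, "spin": 0},
    {"gripper": 1, "x": 0, "y": 0, "z": 0, "spin": 0},
    {"gripper": 1, "x": 0, "y": 0, "z": 0, "spin": 0},
    {"gripper": 1, "x": 0, "y": 0, "z": 0, "spin": 0},
  ],
)

```text
time: 22.05
eef_pos: [0.5144, -0.2323, 0.2299]
tcp_rot: [-0.178, 0.984, -0.001, 0.001]
contact_force: [-0.1, 0.3, -1.0]
opening: 0.239
finger_force: 80.9
```

```bash
python3 - <<'E'
from h import *
go([.5129,-.2357,.1362],20.4)
c=look("side");h=c["color"];cv2.imwrite("pics/c7.png",cv2.resize(h[90:200,220:350],(709,600),interpolation=cv2.INTER_CUBIC)[...,::-1])
P,_=cloud(c);hsv=cv2.cvtColor(h,cv2.COLOR_RGB2HSV)
m=(np.hypot(P[...,0]-.51,P[...,1]+.235)<.08)&(P[...,2]>.075)&(P[...,2]<.25)&(hsv[...,2]>150)&(hsv[...,1]<70)
l=P[m]-[.5129,-.2357,.0];a=np.radians(20.4);L=np.c_[l[:,0]*np.cos(a)+l[:,1]*np.sin(a),-l[:,0]*np.sin(a)+l[:,1]*np.cos(a),l[:,2]]*1000
print(np.round(np.percentile(L,[1,50,99],axis=0)))
E
```

```text
tcp [ 0.5144 -0.2323  0.2299] yaw 20.56 shift [ 2.8 -2.4 93.7] spin 0.16 q [-0.6   0.02  1.83  0.    1.28 -2.53] F [-0.1  0.3 -1. ] t 22.05 grip 0.2389056299529898 80.94001650810242
[[-47. -21. 105.]
 [-39.   8. 129.]
 [ 23.  31. 192.]]
```

View pics/c7.png

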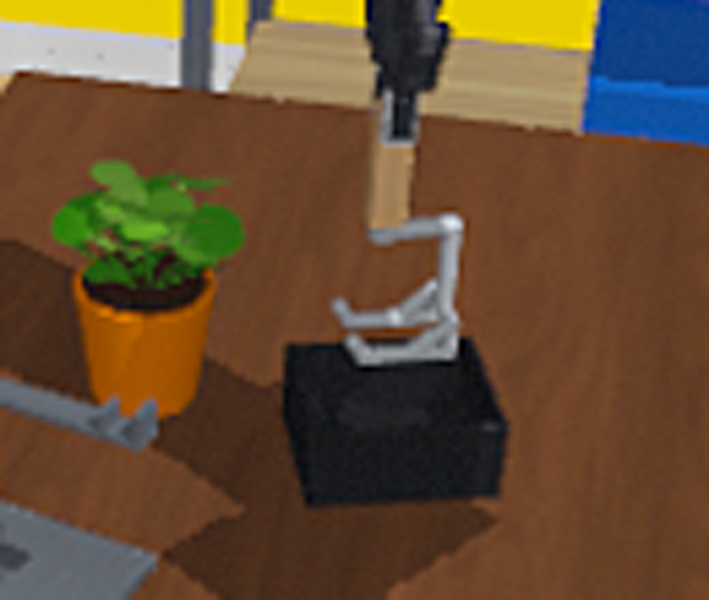

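The fork hangs upright over the tub at (400,330), aligned with it. I'll lower it in.

Emit:
step_arm(
  commands=[
    {"gripper": 1, "x": 2.8, "y": -2.4, "z": 5, "spin": 0},
    {"gripper": 1, "x": 0, "y": 0, "z": 10, "spin": 0},
    {"gripper": 1, "x": 0, "y": 0, "z": 14, "spin": 0},
    {"gripper": 1, "x": 0, "y": 0, "z": 14, "spin": 0},
    {"gripper": 1, "x": 0, "y": 0, "z": 14, "spin": 0},
    {"gripper": 1, "x": 0, "y": 0, "z": 12, "spin": 0},
    {"gripper": 1, "x": 0, "y": 0, "z": 9, "spin": 0},
    {"gripper": 1, "x": 0, "y": 0, "z": 5, "spin": 0},
    {"gripper": 1, "x": 0, "y": 0, "z": 3, "spin": 0},
    {"gripper": 1, "x": 0, "y": 0, "z": 2, "spin": 0},
  ],
)

```text
time: 23.1
eef_pos: [0.5121, -0.2354, 0.1403]
tcp_rot: [-0.178, 0.984, -0.0, 0.0]
contact_force: [-0.1, -0.6, -0.7]
opening: 0.233
finger_force: 81.0
```

Emit:
step_arm(
  commands=[
    {"gripper": 1, "x": 0, "y": 0, "z": 1, "spin": 0},
    {"gripper": 1, "x": 0, "y": 0, "z": 1, "spin": 0},
    {"gripper": 1, "x": 0, "y": 0, "z": 1, "spin": 0},
    {"gripper": 1, "x": 0, "y": 0, "z": 1, "spin": 0},
    {"gripper": 1, "x": 0, "y": 0, "z": 0.5, "spin": 0},
    {"gripper": 1, "x": 0, "y": 0, "z": 0, "spin": 0},
    {"gripper": 1, "x": 0, "y": 0, "z": 0, "spin": 0},
    {"gripper": 1, "x": 0, "y": 0, "z": 0, "spin": 0},
    {"gripper": 1, "x": 0, "y": 0, "z": 0, "spin": 0},
    {"gripper": 1, "x": 0, "y": 0, "z": 0, "spin": 0},
  ],
)

```text
time: 24.1
eef_pos: [0.512, -0.2353, 0.1359]
tcp_rot: [-0.178, 0.984, -0.0, 0.0]
contact_force: [0.4, -0.2, 0.3]
opening: 0.238
finger_force: 81.3
```

Emit:
step_arm(
  commands=[
    {"gripper": 1, "x": 0, "y": 0, "z": 0.3, "spin": 0},
    {"gripper": 1, "x": 0, "y": 0, "z": 0.2, "spin": 0},
    {"gripper": 1, "x": 0, "y": 0, "z": 0, "spin": 0},
    {"gripper": 0.6, "x": 0, "y": 0, "z": 0, "spin": 0},
    {"gripper": 0.4, "x": 0, "y": 0, "z": 0, "spin": 0},
    {"gripper": 0.2, "x": 0, "y": 0, "z": 0, "spin": 0},
    {"gripper": 0, "x": 0, "y": 0, "z": 0, "spin": 0},
    {"gripper": -0.5, "x": 0, "y": 0, "z": 0, "spin": 0},
    {"gripper": -1, "x": 0, "y": 0, "z": 0, "spin": 0},
    {"gripper": -1, "x": 0, "y": 0, "z": 0, "spin": 0},
  ],
)

```text
time: 25.1
eef_pos: [0.5118, -0.2352, 0.135]
tcp_rot: [-0.178, 0.984, 0.0, -0.0]
contact_force: [-0.1, 0.0, -0.6]
opening: 0.975
finger_force: 0.0
```

Emit:
step_arm(
  commands=[
    {"gripper": -1, "x": 0, "y": 0, "z": 0, "spin": 0},
    {"gripper": -1, "x": 0, "y": 0, "z": -5, "spin": 0},
    {"gripper": -1, "x": 0, "y": 0, "z": -15, "spin": 0},
    {"gripper": -1, "x": 0, "y": 0, "z": -20, "spin": 0},
    {"gripper": -1, "x": 0, "y": 0, "z": -25, "spin": 0},
    {"gripper": -1, "x": 0, "y": 0, "z": -25, "spin": 0},
    {"gripper": -1, "x": 0, "y": 0, "z": -25, "spin": 0},
    {"gripper": -1, "x": 0, "y": 0, "z": -20, "spin": 0},
    {"gripper": -1, "x": 0, "y": 0, "z": -10, "spin": 0},
    {"gripper": -1, "x": 0, "y": 0, "z": 0, "spin": 0},
  ],
)

```text
time: 26.1
eef_pos: [0.5127, -0.2358, 0.283]
tcp_rot: [-0.178, 0.984, -0.002, 0.002]
contact_force: [-0.3, -0.5, 0.2]
opening: 1.0
finger_force: 0.0
```

```bash
python3 - <<'E'
from rim import *
go([.5129,-.2357,.136],20.4)
c,P=rim("side",.07,.1);save(c,"s8.png")
rim("top",.07,.1)
for n in ("side","wrist"):
    c=look(n);P,d=cloud(c)
    m=(np.hypot(P[...,0]-.512,P[...,1]+.234)<.05)&(P[...,2]>.168)&(P[...,2]<.19)
    x=P[m]; 
    if len(x)>5: print(n,len(x),np.median(x,0),cv2.minAreaRect(x[:,:2].astype(np.float32)))
E
```

```text
tcp [ 0.5127 -0.2358  0.283 ] yaw 20.55 shift [  0.2   0.6 147. ] spin 0.15 q [-0.61 -0.01  1.77 -0.    1.38 -2.54] F [-0.3 -0.5  0.2] t 26.1 grip 1.0002880547726642 0.0
side 267 rim ((0.46064338088035583, 0.28064993023872375), 0.049782849848270416) z [0.07032268 0.08473725]
side 362 saucer ((0.46057456731796265, 0.27928295731544495), 0.06967459619045258)
top 144 rim ((0.4621264934539795, 0.27877742052078247), 0.04824008047580719) z [0.07048896 0.08467354]
top 337 saucer ((0.4621577858924866, 0.2787700891494751), 0.06897443532943726)
side 41 [ 0.51009571 -0.22796272  0.17848137] ((0.5109254717826843, -0.23250332474708557), (0.022699739784002304, 0.022570792585611343), 26.036773681640625)
wrist 519 [ 0.51079438 -0.23551774  0.17838873] ((0.5117270350456238, -0.23514777421951294), (0.02348550222814083, 0.021591998636722565), 20.957189559936523)
```

View pics/s8.png

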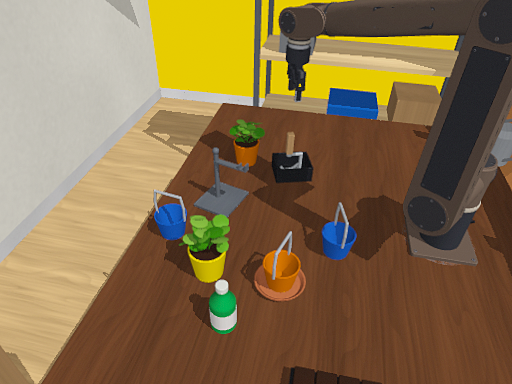

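The planter is upright and centred in the saucer at (281,272). The lifter stands in the tub at (291,155), and nothing else has moved.

```bash
python3 -c "
from plant import *
print(sign_off())"
```

```text
the job is handed in; nothing more can be done
None
```

The job is done and handed in at about 26 s: the planter is upright in the middle of the saucer, the lifting hook stands back in the tub, and the saucer, herb pots and feed bottle look unmoved in the last pictures.

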